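Release and hold the eyelet press

ROBOT

A 7-joint arm with a two-finger parallel gripper is mounted at the origin on the work surface. World frame = base frame: x ahead of the robot, y to its left, z up, the work surface at z = 0. Lengths are in m, angles in rad, forces in N, time in s.
With the tool pointing down it reaches from about 0.425 to 0.875 m from the base axis. Payload 8.4 kg.
Tool frame: the origin (TCP) lies between the finger pads; the fingertips stand ctrl.tips_ahead ahead of it and the grasp point (between the pads) lies 3 mm ahead of it (ctrl.tips_ahead is the distance from the TCP to the fingertips, in m); z points along the fingers, y is the line along which they close (so a half turn about z gives the same grasp; the last joint's range is limited). The gripper opens to 85 mm and grips with 20 to 120 N. Pads are 22 mm wide; open, the fingers measure 114 mm over their backs; the gripper's body (76 mm by 85 mm) begins 54 mm behind the grasp point. The pads swing forward as they close: fully open they stand 13 mm farther back than shut.
Start: joints at [-1.354, 0.333, 0.04, 1.465, -0.013, 1.343, -0.059], TCP at [0.202, 0.618, 0.231] pointing down, gripper open.
Joint ranges: [-2.58, 2.58], [-0.38, 2.09], [-1.3, 1.39], [0.25, 2.4], [-1.5, 4.64], [0.08, 2.09], [-2.65, 2.65]. Speed limits (rad/s): [2.22, 2.22, 2.79, 2.79, 3.14, 3.14, 3.14].

INTERFACE

Orientations are given as a unit quaternion [w, x, y, z].
In Python, from plant import status, viewer, ctrl gives the robot as it stands.
- The arm moves only by the tool carry_out, never from a script. Its argument "increments" is text: rows parted by semicolons, each of 7 numbers parted by spaces: the gripper's target within -1 to 1 (fully open at 1, half-way at 0, shut at -1), then the shift along the tool's x, y, z in units of 30 mm (1.0 is 30 mm), then the turn, a rotation vector about the tool's x, y, z in rad. In form: jaw dx dy dz ax ay az; .... A call has 1 to 12 rows; each row shifts and turns the commanded pose from where the row before left it, along the tool's axes as they then stand; what a row does not reach is not made up. A row lasts 1/10 s, in which the tool goes at most 50 mm and 8.59 degrees, less where a joint would pass 70% of its speed; a pose out of reach is approached as far as the arm can. A call is refused whole if a number of a shift passes 1 or a number of a turn 0.15, either way. A call with a gripper value outside its range is refused whole. The fingers move at their own pace and stop on an object; "grip_force" is the grip in N (left out, the last holds). Time passes only in rows, so rows that do not move let the fingers close. It gives the time, the measured TCP pose, the force, the opening and the grip force at its end, in the units of the state.
- status.get_state(): the state, without advancing time (a new reading comes with each control period).
- viewer.grab_frame(name): name is "scene" or "top"; returns a dict with "color" (480x640x3 uint8, red, green, blue), "fx", "fy", "cx", "cy" (pixels), "R" (3x3) and "t" (3): a world point X has camera coordinates R X + t. Camera axes: x right, y down, z forward; pixel columns grow to the right and rows downward; lengths in m; the calibration is good to about 2 mm. A picture is of the moment at which its call begins. There is no depth.
- ctrl.finish_job(): hands the job in; it is judged then, once.
The state is a dict: "time": time; "q": joint angles; "joint_vel": joint speeds; "joint_torque": joint torques, N m; "tool_pos": TCP position; "ee_rot": TCP orientation; "ft_force": force on the tool from outside, world axes, zero at the start; "ft_torque": the same for the moment, N m; "grip_width": finger opening in m; "grip_force": force on a finger pad.
Only numpy, scipy, OpenCV 4.12 (cv2) and the standard library are available. Lean on these libraries where they do the work, as an engineer would, in place of code of your own. Each camera call takes 0.05 s, during which the arm holds its last target. There are 200 camera calls.

TASK

Set the eyelet on the bench press: first flip the safety catch outward, away from the lever, all the way down to its stop, and only then take the lever by its cross bar and pull it towards the front of the press until it stops. The lever springs back if it is let go, so finish still holding it fully pulled with the gripper; leave the catch flipped out and do not disturb the label roll, the brush or the eyelet tray.

Things in the scene. Friction and masses are not known exactly. Their poses are not given: they have to be found in the camera images.
- press: Grey eyelet press bolted to the bench (place, yaw vary). Origin on the bench below the lever's pivot; -x is its front, roughly facing the robot; +y its catch side; z up. mm: base x -140..80, y +-75, 25 high; head x -71..58, y +-50, top 165; square ram at x -45, y 0, up to 220 high. Lever pivot axis parallel to y at x 0, z 120; catch pivot axis parallel to x at y 85, z 150.
- lever (a joint): U-shaped steel lever, rad: 0 at rest, leaning 0.3 to the back (+x); grows as its bar is pulled to the front (-x); stop at 1.1, leaning 0.8 to the front. Two 16 mm square arms at y +-65 mm carry the cross bar 170 mm from the pivot axis. A spring returns it to 0: about 4 N at the bar at rest, 8 N at the stop. The catch, below about 1.1 rad, blocks it within 0.05 rad.
- lever_bar (a point): The lever's cross bar: round, rubber-covered, 22 mm thick, along the press's y, 114 mm free between the arms. Origin at its middle; in the press frame, at lever angle a: x = 170 sin(0.3 - a), y = 0, z = 120 + 170 cos(0.3 - a) mm (50, 0, 282 at rest). Its axes turn with the lever.
- catch (a joint): Safety catch, rad: 0 upright (starts at 0 to 0.2), grows as it is flipped outward to the press's +y and down; stop at 1.57, stem level and pointing to +y. Friction hinge (about 1 N at the knob): stays where it is left. A steel plate on its shaft stands in front of the lever's +y arm.
- catch_knob (a point): The catch's black ball knob, 22 mm in diameter, on a 10 mm steel stem, 75 mm from the catch's pivot axis. Origin at the ball's centre; in the press frame, at catch angle c: x = -85, y = 85 + 75 sin(c), z = 150 + 75 cos(c) mm. It can be pushed from its inner side (-y) or pinched.
- label_roll: Bystander: loose roll of white labels, standing on its flat side, 100 mm in diameter, 60 mm high, 40 mm hole; origin at the centre of its underside.
- brush: Bystander: loose hand brush, wooden back over black bristles, 150 x 45 x 40 mm; origin at the centre of its underside, x along its length.
- eyelet_tray: Bystander: loose blue open tray with brass eyelets, 100 x 80 x 40 mm; origin at the centre of its underside.

How it is judged:
By the outcome, as a careful person would: the job done as asked, in the order asked, and still so for the second after the job is handed in, while the arm keeps its last pose, push and grip.
It also fails if it takes over 48 s, if anything falls off the work surface, if the arm or the gripper's body presses on something with over 40 N, if the wrist force passes 120 N, or if a joint passes its speed limit or range.

## Working session

There is one attempt and no reset: what is moved stays moved. The work goes in short steps, Python scripts to look and compute and a tool call to move; the robot and the scene stay as the last step left them, time stands still between calls to the robot, and variables do not carry over. Pictures are saved under pics/ and viewed, at most 10 in all, crops included, and the job is handed in when it is done.

Besides the shell and the picture viewer there is one more tool, called as name(argument=value, ...), one argument or row to a line, values as JSON. carry_out: Moves the arm, as the interface text tells. Its arguments: {"type":"object","properties":{"increments":{"type":"string"},"grip_force":{"type":"number"}},"required":["increments"]}

```bash
mkdir -p pics; ls
python3 - <<'E'
from plant import status, viewer, ctrl
import cv2,numpy as np
s=status.get_state()
for k in s: print(k,np.round(s[k],4))
print(ctrl.tips_ahead)
for n in("scene","top"):
    f=viewer.grab_frame(n); cv2.imwrite(f"pics/{n}0.png",f["color"][:,:,::-1]); np.savez(f"{n}.npz",**f)
    print(n,f["fx"],f["fy"],f["cx"],f["cy"],np.round(f["R"],3).tolist(),np.round(f["t"],3))
E
```

```text
pics
time 0.0
q [-1.3542  0.3339  0.0399  1.4663 -0.0134  1.3433 -0.0585]
joint_vel [ 0.0009 -0.      0.0009 -0.0007  0.0001  0.0001  0.0001]
joint_torque [ 1.50000e-03 -6.58541e+01  1.36620e+00 -4.05564e+01  1.68000e-02
  1.28000e-02 -0.00000e+00]
tool_pos [0.2017 0.6174 0.2303]
ee_rot [-1.000e-04  1.572e-01  9.876e-01 -8.000e-04]
ft_force [-0.1165 -0.0789  0.4486]
ft_torque [-0.0416 -0.0409  0.0141]
grip_force 0.0
grip_width 0.0854
0.022
scene 560.4833023681341 560.4833023681341 319.6940321204635 254.56613754473946 [[0.528, 0.849, -0.005], [0.693, -0.435, -0.575], [-0.491, 0.301, -0.818]] [-0.331 -0.293  1.404]
top 617.1984730757541 617.1984730757541 311.0814674171783 237.5823270240278 [[-0.023, -1.0, 0.009], [-0.991, 0.022, -0.136], [0.135, -0.012, -0.991]] [0.055 0.618 1.123]
```

View pics/scene0.png

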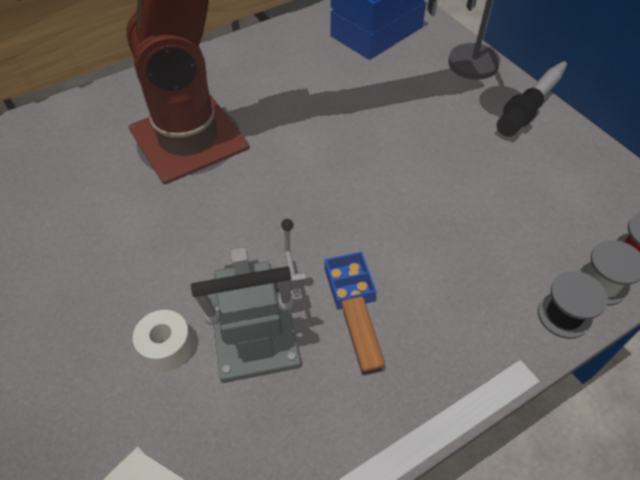

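View pics/top0.png

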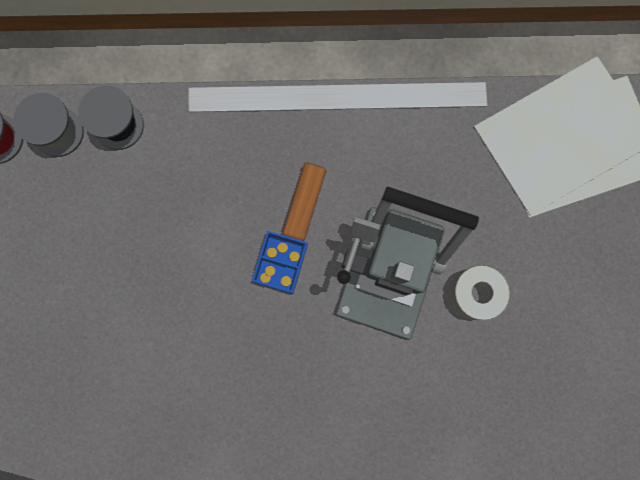

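Scene: knob at (287,225), bar (193,288)–(290,273). Top: knob (344,277), bar (390,193)–(475,222), tray (280,262), roll (482,293). I'll measure by mask and triangulate.

```bash
cat > h.py <<'E'
import numpy as np,cv2
from plant import status,viewer,ctrl
def K(f): return np.array([[f["fx"],0,f["cx"]],[0,f["fy"],f["cy"]],[0,0,1]],float)
def proj(f,X):
    p=K(f)@(f["R"]@np.asarray(X,float)+f["t"]); return p[:2]/p[2]
def onplane(f,uv,z):
    d=f["R"].T@np.linalg.solve(K(f),[uv[0],uv[1],1.]); c=-f["R"].T@f["t"]; return c+d*(z-c[2])/d[2]
def tri(f,a,g,b):
    P=[K(x)@np.c_[x["R"],x["t"]] for x in(f,g)]
    X=cv2.triangulatePoints(P[0],P[1],np.array(a,float).reshape(2,1),np.array(b,float).reshape(2,1)).ravel(); X=X[:3]/X[3]
    return X,np.linalg.norm(proj(f,X)-a),np.linalg.norm(proj(g,X)-b)
def dark(f,box,th=55):
    u0,v0,u1,v1=box; m=(f["color"][v0:v1,u0:u1].max(2)<th).astype(np.uint8)
    n,l,s,c=cv2.connectedComponentsWithStats(m); i=1+np.argmax(s[1:,4])
    ct=max(cv2.findContours((l==i).astype(np.uint8),cv2.RETR_EXTERNAL,cv2.CHAIN_APPROX_NONE)[0],key=len)
    r=cv2.minAreaRect(ct); return c[i]+[u0,v0],s[i],(np.array(r[0])+[u0,v0],r[1],r[2]),cv2.boxPoints(r)+[u0,v0]
E
python3 - <<'E'
from h import *
S=dict(np.load("scene.npz"));T=dict(np.load("top.npz"))
print("tcp",proj(S,[.2017,.6174,.2303]),proj(T,[.2017,.6174,.2303]))
ks=dark(S,(275,212,300,238));kt=dark(T,(332,264,356,290))
print(ks[0],ks[1],kt[0],kt[1]); print("knob",tri(S,ks[0],T,kt[0]))
for th in(45,60):
  bs=dark(S,(180,255,300,305),th);bt=dark(T,(375,180,490,235),th)
  print(bs[2],bt[2]); print("bar",tri(S,bs[2][0],T,bt[2][0]))
  for f,b in((S,bs),(T,bt)):
    q=b[3]; 
    e=[np.mean(x,0) for x in ([q[0],q[1]],[q[2],q[3]],[q[1],q[2]],[q[3],q[0]])]
    e=e[:2] if np.linalg.norm(q[0]-q[1])<np.linalg.norm(q[1]-q[2]) else e[2:]
    E=[onplane(f,x,.282) for x in e]; d=E[0]-E[1]; print(np.round(E,4).tolist(),np.linalg.norm(d),np.arctan2(d[1],d[0]),np.mean(E,0))
# roll & tray
for p,z in(((482,293),.06),((280,262),.03),((376,324),.025)): print(onplane(T,p,z))
E
```

```text
tcp [448.06661884  15.98416945] [-69.68667491 507.69707711]
[287.07936508 224.98412698] [ 8  8  9 10 63] [343.57432432 276.5       ] [  5   6  14  14 148]
knob (array([ 0.53160721, -0.00580759,  0.22283831]), np.float64(0.3413070354142538), np.float64(0.3048081928335825))
(array([262., 282.]), (0.0, 0.0), 0.0) (array([430.29999542, 208.09999847]), (97.39814758300781, 13.914020538330078), 18.43494987487793)
bar (array([ 0.63502066, -0.12443339,  0.279156  ]), np.float64(11.959111245986616), np.float64(9.595917121310634))
[[0.6464, -0.1103, 0.282], [0.6464, -0.1103, 0.282]] 0.0 0.0 [ 0.64639187 -0.11027289  0.282     ]
[[0.6525, -0.0676, 0.282], [0.6024, -0.2047, 0.282]] 0.14602976090225067 1.220560147958985 [ 0.6274124  -0.13616639  0.282     ]
(array([241.1627655 , 284.67183304]), (22.396127700805664, 97.7010498046875), 82.09283447265625) (array([428.5       , 212.49999237]), (98.03060150146484, 24.033308029174805), 18.434947967529297)
bar (array([ 0.62377878, -0.13604089,  0.26584451]), np.float64(0.5460700310185936), np.float64(0.43932101243993976))
[[0.6618, -0.0724, 0.282], [0.6071, -0.2033, 0.282]] 0.14179622221598193 1.1750746421731142 [ 0.63445288 -0.13785371  0.282     ]
[[0.6459, -0.0642, 0.282], [0.5956, -0.2021, 0.282]] 0.14683301525530967 1.2208378918184437 [ 0.62074572 -0.13311859  0.282     ]
[ 0.50700547 -0.2703372   0.06      ]
[0.57540678 0.10132122 0.03      ]
[ 0.45484686 -0.07703329  0.025     ]
```

```bash
cat > p.py <<'E'
from h import *
from scipy.spatial.transform import Rotation as Ro, Slerp
PO=np.array([.5804,-.119,0]);YAW=-.35
def press(x,y,z): return PO+Ro.from_rotvec([0,0,YAW]).apply(np.array([x,y,z])/1000.)
def pose0():
    s=status.get_state(); w,x,y,z=s["ee_rot"]; return np.array(s["tool_pos"]),Ro.from_quat([x,y,z,w])
# tool z down, tool y along press x; tilt about press y
def down(tilt=0):
    c,s=np.cos(YAW),np.sin(YAW); y=np.array([c,s,0]);z=np.array([0,0,-1.])
    return Ro.from_rotvec(tilt*np.array([-s,c,0]))*Ro.from_matrix(np.c_[np.cross(y,z),y,z])
def plan(path,jaw,start=None):
    """path: list of (pos,Rot), one per row"""
    p,R=start or pose0(); out=[]
    for P,Q in path:
        d=np.round(R.inv().apply(P-p)/.03,2); a=np.round((R.inv()*Q).as_rotvec(),3)
        out.append(f"{jaw} "+" ".join(f"{v:g}" for v in (*d,*a))); p=p+R.apply(d*.03); R=R*Ro.from_rotvec(a)
    print("; ".join(out)); print(p,abs(a).max()); return p,R
def line(P,Q,n,start=None):
    p,R=start or pose0(); s=Slerp([0,1],Ro.concatenate([R,Q]))
    return [(p+(P-p)*t,s(t)) for t in np.arange(1,n+1)/n]
E
python3 - <<'E'
from p import *
L=line(np.array([.5316,-.0058,.31]),down(),24)
s=plan(L[:12],1); plan(L[12:],1,s)
E
```

```text
1 -0.7 -0.68 -0.11 -0 0 0.067; 1 -0.75 -0.63 -0.11 -0 0 0.067; 1 -0.79 -0.58 -0.11 -0 0 0.067; 1 -0.83 -0.53 -0.11 -0 0 0.066; 1 -0.86 -0.47 -0.11 -0 0 0.067; 1 -0.89 -0.41 -0.11 -0 0 0.067; 1 -0.91 -0.35 -0.11 -0 0 0.067; 1 -0.94 -0.29 -0.11 -0 0 0.067; 1 -0.95 -0.23 -0.11 -0 0.001 0.067; 1 -0.96 -0.16 -0.11 -0 -0 0.067; 1 -0.98 -0.1 -0.11 -0 -0 0.067; 1 -0.98 -0.03 -0.11 -0 -0 0.066
[0.36675953 0.3058066  0.2702933 ] 0.066
1 -0.98 0.03 -0.11 -0.001 -0 0.067; 1 -0.97 0.1 -0.11 0 -0 0.067; 1 -0.97 0.16 -0.11 0 -0 0.067; 1 -0.95 0.23 -0.11 0 -0 0.067; 1 -0.93 0.29 -0.11 0 -0 0.067; 1 -0.92 0.36 -0.11 0 -0 0.067; 1 -0.89 0.41 -0.11 0 0 0.067; 1 -0.85 0.47 -0.11 0 0 0.066; 1 -0.83 0.53 -0.11 0 0 0.067; 1 -0.79 0.58 -0.11 0 0 0.067; 1 -0.75 0.63 -0.11 0 0 0.067; 1 -0.7 0.68 -0.11 -0 0 0.067
[ 0.53148016 -0.00581899  0.30995341] 0.067
```

carry_out(
  increments="1 -0.7 -0.68 -0.11 0 0 0.067; 1 -0.75 -0.63 -0.11 0 0 0.067; 1 -0.79 -0.58 -0.11 0 0 0.067; 1 -0.83 -0.53 -0.11 0 0 0.066; 1 -0.86 -0.47 -0.11 0 0 0.067; 1 -0.89 -0.41 -0.11 0 0 0.067; 1 -0.91 -0.35 -0.11 0 0 0.067; 1 -0.94 -0.29 -0.11 0 0 0.067; 1 -0.95 -0.23 -0.11 0 0 0.067; 1 -0.96 -0.16 -0.11 0 0 0.067; 1 -0.98 -0.1 -0.11 0 0 0.067; 1 -0.98 -0.03 -0.11 0 0 0.066",
  grip_force=20,
)

```text
time: 1.3
tool_pos: [0.3679, 0.3039, 0.2711]
ee_rot: [0.0, 0.533, 0.846, 0.0]
ft_force: [-0.0, 0.4, 0.2]
grip_width: 0.0855
grip_force: 0.0
```

carry_out(
  increments="1 -0.98 0.03 -0.11 0 0 0.067; 1 -0.97 0.1 -0.11 0 0 0.067; 1 -0.97 0.16 -0.11 0 0 0.067; 1 -0.95 0.23 -0.11 0 0 0.067; 1 -0.93 0.29 -0.11 0 0 0.067; 1 -0.92 0.36 -0.11 0 0 0.067; 1 -0.89 0.41 -0.11 0 0 0.067; 1 -0.85 0.47 -0.11 0 0 0.066; 1 -0.83 0.53 -0.11 0 0 0.067; 1 -0.79 0.58 -0.11 0 0 0.067; 1 -0.75 0.63 -0.11 0 0 0.067; 1 0 0 0 0 0 0",
)

```text
time: 2.5
tool_pos: [0.5192, 0.0148, 0.3078]
ee_rot: [0.001, 0.803, 0.596, 0.0]
ft_force: [-0.7, 0.7, -0.2]
grip_width: 0.0853
grip_force: 0.0
```

Run:
```python
from p import *
f=viewer.grab_frame("scene"); im=f["color"]
cv2.imwrite("pics/s1.png",cv2.resize(im[130:370,120:440],(800,600))[:,:,::-1])
s=status.get_state();print(s["time"],s["q"],s["tool_pos"],s["ee_rot"],s["ft_force"])
plan(line(np.array([.5316,-.0058,.226]),down(),6),1)
```

```text
2.55 [-0.75805822  0.01290273  0.65365793  1.68756199 -0.00697816  1.44360492
 -0.39292821] [0.51842595 0.01717864 0.3073751 ] [ 4.44614456e-04  8.01670032e-01  5.97766625e-01 -1.56331426e-04] [-0.27956882  0.90093729  0.49463832]
1 -0.1 0.11 0.45 0 0 0.01; 1 -0.1 0.1 0.45 0 0 0.01; 1 -0.1 0.11 0.46 0 0 0.01; 1 -0.1 0.11 0.45 0 0.001 0.01; 1 -0.1 0.11 0.45 0 -0 0.011; 1 -0.09 0.11 0.45 0.001 -0 0.01
[ 0.53152871 -0.00573673  0.22609361] 0.01
```

View pics/s1.png

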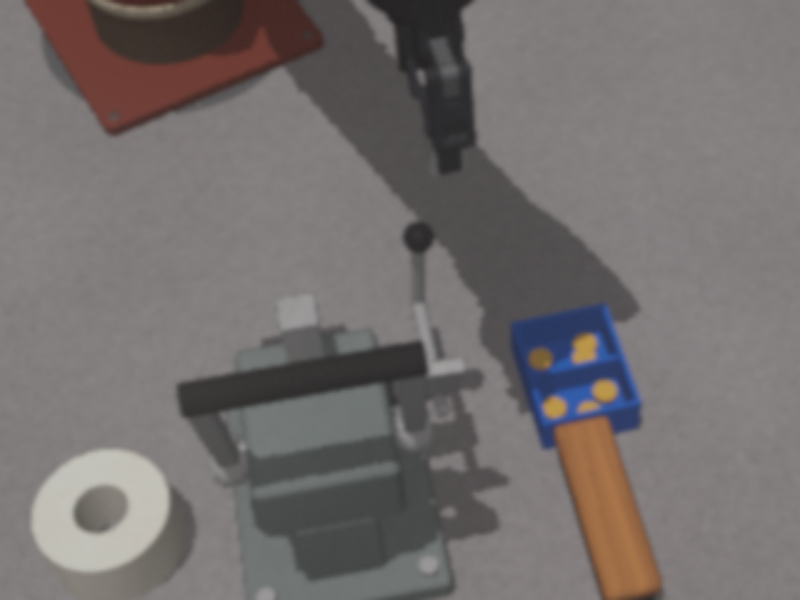

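The gripper hangs clear above the knob (crop pixel 418,237), with the tray well to the side. I'll align horizontally, descend and pinch.

carry_out(
  increments="1 -0.3 0.32 0 0 0 0.03; 1 -0.29 0.32 0.05 0 0 0.03; 1 0 0 0.4 0 0 0; 1 0 0 0.5 0 0 0; 1 0 0 0.5 0 0 0; 1 0 0 0.5 0 0 0; 1 0 0 0.5 0 0 0; 1 0 0 0.27 0 0 0; 1 0 0 0 0 0 0",
)

```text
time: 3.45
tool_pos: [0.5301, -0.0021, 0.224]
ee_rot: [-0.0, 0.817, 0.576, -0.001]
ft_force: [0.4, 0.2, 0.4]
grip_width: 0.0854
grip_force: 0.0
```

carry_out(
  increments="-0.2 0 0 0 0 0 0; -0.4 0 0 0 0 0 0; -0.6 0 0 0 0 0 0; -1 0 0 0 0 0 0; -1 0 0 0 0 0 0; -1 0 0 0 0 0 0; -1 0 0 0 0 0 0; -1 0 0 0 0 0 0",
  grip_force=20,
)

```text
time: 4.25
tool_pos: [0.5321, -0.0025, 0.2262]
ee_rot: [0.001, 0.818, 0.576, 0.001]
ft_force: [4.7, -0.9, 0.4]
grip_width: 0.0189
grip_force: 19.5
```

Run:
```python
from p import *
c=np.linspace(.06,1.6,22)
r=[f"-1 {d:.2f} 0 {e:.2f} 0 0 0" for d,e in zip(np.diff(75*np.sin(c))/30,-np.diff(75*np.cos(c))/30)]
print("; ".join(r[:8]));print("; ".join(r[8:15]));print("; ".join(r[15:]))
a=viewer.grab_frame("scene")["color"][190:340,220:340];b=viewer.grab_frame("top")["color"][180:330,280:400]
cv2.imwrite("pics/s2.png",cv2.resize(np.hstack([a,b]),(800,500))[:,:,::-1])
```

```text
-1 0.18 0 0.02 0 0 0; -1 0.18 0 0.03 0 0 0; -1 0.18 0 0.04 0 0 0; -1 0.17 0 0.06 0 0 0; -1 0.17 0 0.07 0 0 0; -1 0.16 0 0.08 0 0 0; -1 0.16 0 0.09 0 0 0; -1 0.15 0 0.11 0 0 0
-1 0.14 0 0.12 0 0 0; -1 0.13 0 0.13 0 0 0; -1 0.12 0 0.14 0 0 0; -1 0.11 0 0.14 0 0 0; -1 0.10 0 0.15 0 0 0; -1 0.09 0 0.16 0 0 0; -1 0.08 0 0.17 0 0 0
-1 0.07 0 0.17 0 0 0; -1 0.05 0 0.18 0 0 0; -1 0.04 0 0.18 0 0 0; -1 0.03 0 0.18 0 0 0; -1 0.01 0 0.18 0 0 0; -1 0.00 0 0.18 0 0 0
```

View pics/s2.png

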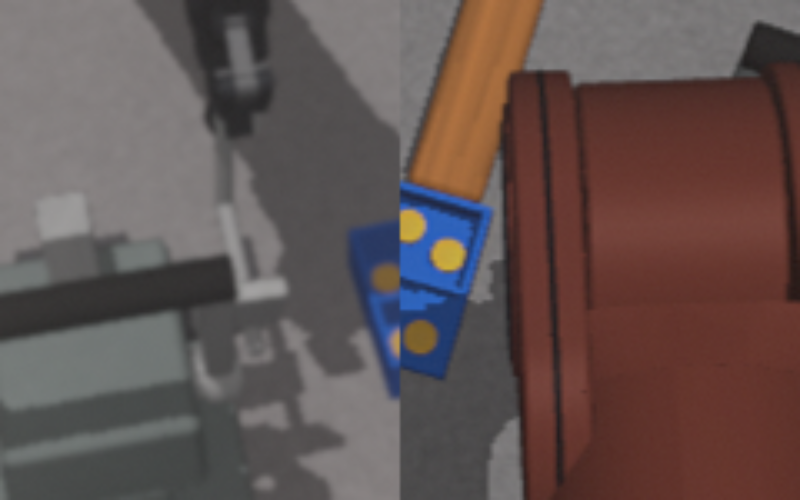

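The left half shows the gripper pinched on the knob at about crop (232,125), with the stem coming out below. The top view is hidden by the arm. Now for the arc.

carry_out(
  increments="-1 0.18 0 0.02 0 0 0; -1 0.18 0 0.03 0 0 0; -1 0.18 0 0.04 0 0 0; -1 0.17 0 0.06 0 0 0; -1 0.17 0 0.07 0 0 0; -1 0.16 0 0.08 0 0 0; -1 0.16 0 0.09 0 0 0; -1 0.15 0 0.11 0 0 0",
)

```text
time: 5.15
tool_pos: [0.5466, 0.0379, 0.2122]
ee_rot: [0.0, 0.817, 0.577, 0.002]
ft_force: [4.5, 2.5, 9.4]
grip_width: 0.0176
grip_force: 19.8
```

carry_out(
  increments="-1 0.14 0 0.12 0 0 0; -1 0.13 0 0.13 0 0 0; -1 0.12 0 0.14 0 0 0; -1 0.11 0 0.14 0 0 0; -1 0.10 0 0.15 0 0 0; -1 0.09 0 0.16 0 0 0; -1 0.08 0 0.17 0 0 0",
)

```text
time: 5.85
tool_pos: [0.552, 0.058, 0.1795]
ee_rot: [-0.0, 0.817, 0.576, -0.0]
ft_force: [0.9, 0.9, 1.8]
grip_width: 0.0001
grip_force: 0.7
```

Run:
```python
from p import *
p,R=pose0(); print(Ro.from_rotvec([0,0,-YAW]).apply(p-PO)*1000)
a=viewer.grab_frame("scene")["color"][190:310,220:380]
cv2.imwrite("pics/s3.png",cv2.resize(a,(800,600))[:,:,::-1])
```

```text
[-87.35824409 156.51071683 179.50035893]
```

View pics/s3.png

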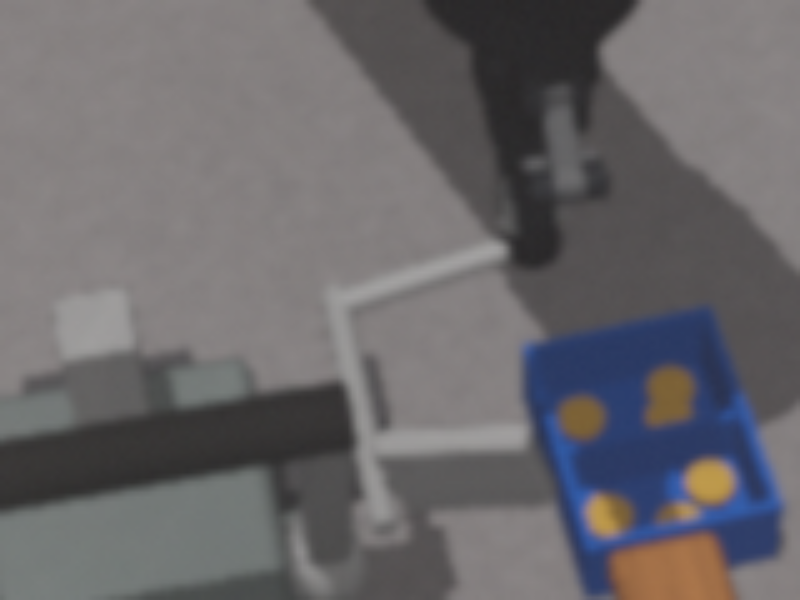

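Run:
```python
from p import *
f=viewer.grab_frame("scene")
for c in np.arange(.8,1.61,.1): print(round(c,2),proj(f,press(-85,85+75*np.sin(c),150+75*np.cos(c))),proj(f,press(-85,85+35*np.sin(c),150+35*np.cos(c))))
print(proj(f,press(-85,85,150)),"tip",proj(f,press(-87,156.5,158)))
```

```text
0.8 [315.00351559 227.48548491] [299.4579116 239.7305598]
0.9 [317.79398306 228.9875468 ] [300.77575155 240.39038381]
1.0 [320.23204638 230.68953652] [301.94115144 241.14472551]
1.1 [322.29724108 232.56984275] [302.94320532 241.98506054]
1.2 [323.97406786 234.60549863] [303.7729159  242.90207752]
1.3 [325.25189914 236.772573  ] [304.42323954 243.88580737]
1.4 [326.12480564 239.04653957] [304.88910322 244.92575395]
1.5 [326.59131864 241.40261679] [305.16739559 246.01102383]
1.6 [326.65414398 243.81607326] [305.256935   247.13045281]
[286.34431218 250.05997555] tip [324.5892317  239.96551346]
```

carry_out(
  increments="-1 0 0 -0.5 0 0 0; -1 0 0 -1 0 0 0; -1 0 0 -1 0 0 0; -1 0 0 0 0 0 0",
)

```text
time: 6.35
tool_pos: [0.5543, 0.0571, 0.2604]
ee_rot: [0.001, 0.818, 0.576, 0.003]
ft_force: [0.0, -0.0, 0.1]
grip_width: -0.0001
grip_force: 0.0
```

Run:
```python
from p import *
f=viewer.grab_frame("scene");g=viewer.grab_frame("top")
np.savez("s4.npz",**f)
a=f["color"][190:310,220:380]
cv2.imwrite("pics/s4.png",cv2.resize(a,(800,600))[:,:,::-1])
```

```text
(no output)
```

View pics/s4.png

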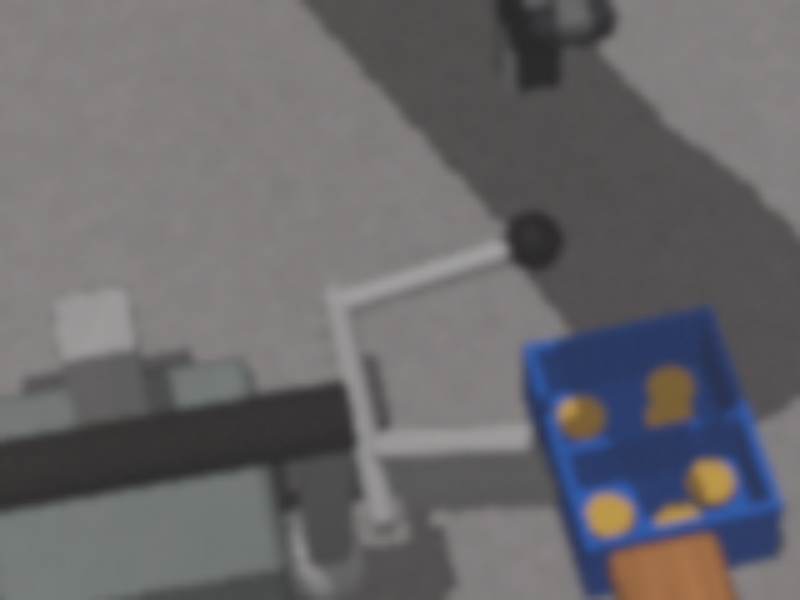

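The knob is now at (327,238), so the catch is at about 1.4 rad, short of its stop. I'll push it down from above with the shut fingers.

carry_out(
  increments="-1 0 0.05 0.6 0 0 0; -1 0 0.05 0.6 0 0 0; -1 0 0 0.5 0 0 0; -1 0 0 0.4 0 0 0; -1 0 0 0.2 0 0 0; -1 0 0 0.1 0 0 0; -1 0 0 0 0 0 0",
)

```text
time: 7.15
tool_pos: [0.5552, 0.0567, 0.1832]
ee_rot: [0.0, 0.817, 0.576, -0.0]
ft_force: [0.2, 0.8, -0.7]
grip_width: 0.0
grip_force: 0.0
```

carry_out(
  increments="-1 0 0 0.15 0 0 0; -1 0 0 0.15 0 0 0; -1 0 0 0 0 0 0",
)

```text
time: 7.45
tool_pos: [0.5552, 0.0568, 0.1739]
ee_rot: [-0.0, 0.817, 0.576, -0.0]
ft_force: [-0.1, 0.7, -0.4]
grip_width: 0.0002
grip_force: 0.0
```

carry_out(
  increments="-1 0 0 0.1 0 0 0; -1 0 0 0.1 0 0 0; -1 0 0 0 0 0 0",
)

```text
time: 7.75
tool_pos: [0.5551, 0.0567, 0.1678]
ee_rot: [-0.0, 0.817, 0.576, -0.0]
ft_force: [0.3, 0.0, 0.3]
grip_width: -0.0002
grip_force: 0.0
```

Run:
```python
from p import *
f=viewer.grab_frame("scene")
a=f["color"][190:310,220:380]
cv2.imwrite("pics/s5.png",cv2.resize(a,(800,600))[:,:,::-1])
```

```text
(no output)
```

View pics/s5.png

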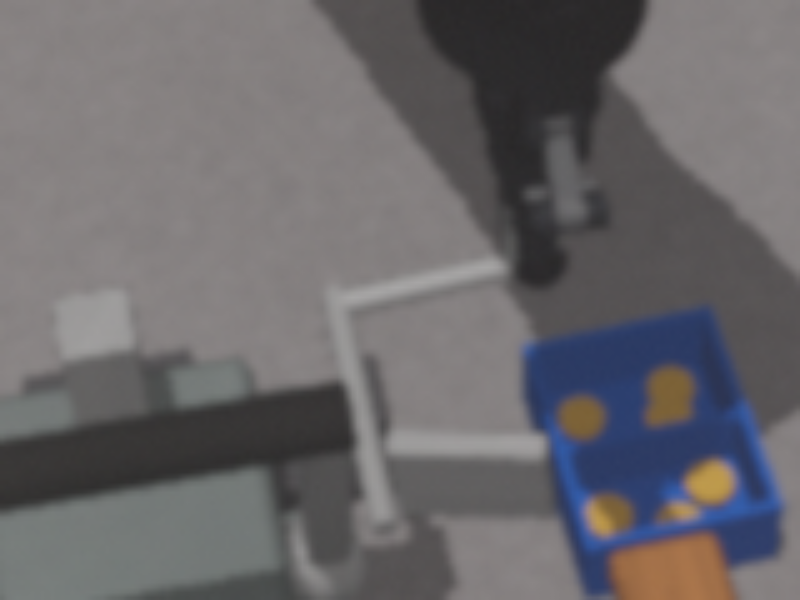

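The stem is levelling (knob near crop 535,265) and there is no stop force yet, so I'll continue down.

carry_out(
  increments="-1 0 0 0.1 0 0 0; -1 0 0 0.1 0 0 0; -1 0 0 0 0 0 0",
)

```text
time: 8.1
tool_pos: [0.555, 0.0566, 0.1617]
ee_rot: [-0.0, 0.817, 0.576, -0.0]
ft_force: [-0.3, -0.3, -0.2]
grip_width: 0.0004
grip_force: 0.0
```

carry_out(
  increments="-1 0 0 0.1 0 0 0; -1 0 0 0 0 0 0",
)

```text
time: 8.3
tool_pos: [0.5555, 0.0568, 0.16]
ee_rot: [-0.0, 0.817, 0.576, 0.0]
ft_force: [-3.6, 0.5, 9.6]
grip_width: -0.0001
grip_force: 5.0
```

carry_out(
  increments="-1 0 0 0.06 0 0 0; -1 0 0 0.04 0 0 0; -1 0 0 0 0 0 0",
)

```text
time: 8.6
tool_pos: [0.5558, 0.057, 0.1587]
ee_rot: [-0.0, 0.817, 0.576, 0.001]
ft_force: [-9.0, -0.0, 24.7]
grip_width: -0.0001
grip_force: 12.4
```

carry_out(
  increments="-1 0 0 -0.5 0 0 0; -1 0 0 -1 0 0 0; -1 0 0 -1 0 0 0; -1 0 0 -1 0 0 0; -1 0 0 -1 0 0 0; -1 0 0 0 0 0 0",
)

```text
time: 9.2
tool_pos: [0.5569, 0.0565, 0.2953]
ee_rot: [0.001, 0.818, 0.576, 0.003]
ft_force: [0.1, -1.2, 0.4]
grip_width: 0.0002
grip_force: 0.0
```

Run:
```python
from p import *
f=viewer.grab_frame("scene")
F=dict(np.load("s4.npz"))
for x in (F,f):
    k=dark(x,(314,228,340,256),45); print(k[0],k[1])
a=f["color"][190:310,220:380]
cv2.imwrite("pics/s6.png",cv2.resize(a,(800,600))[:,:,::-1])
```

```text
[328.66666667 240.66666667] [14 12  2  2  3]
[327.5 247. ] [13 19  2  1  2]
```

View pics/s6.png

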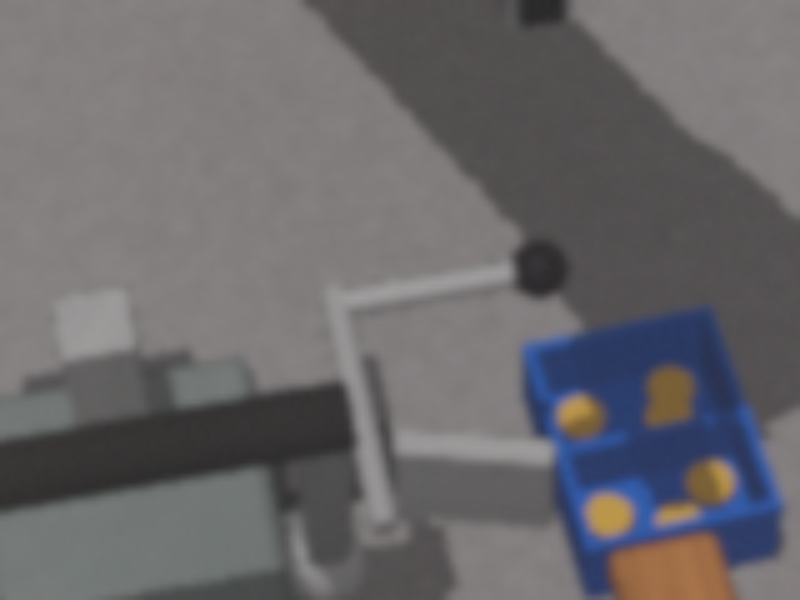

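The knob at (328,243.6) matches a catch angle of about 1.57, so it is at its stop. The contact heights suggest the fingertips sit higher than assumed; I'll check that before the bar grasp.

Run:
```python
from p import *
F=dict(np.load("s4.npz"))
p=np.array([.5543,.0571,.2604])
for dz in (-.022,-.01,0,.005): print(dz,proj(F,p+[0,0,dz]))
print(status.get_state()["tool_pos"],ctrl.tips_ahead)
# path above bar
B=press(50,0,282); print(B)
U=np.array([B[0],B[1],.345])
p,R=pose0(); s=(p,R)
a=plan(line(np.array([p[0],p[1],.345]),down(),2,s),1,s)
plan(line(U,down(),9,a),1,a)
```

```text
-0.022 [324.92861071 212.76057066]
-0.01 [324.94651057 208.22896413]
0 [324.96171377 204.38005707]
0.005 [324.9694154  202.43027835]
[0.55613738 0.05658314 0.29305011] 0.022
[ 0.62736864 -0.13614489  0.282     ]
1 0 0 -0.87 0.001 -0.001 0.003; 1 0 0 -0.86 0.002 -0.001 0.004
[0.55600411 0.05654749 0.34494991] 0.004
1 -0.58 0.49 -0 -0 -0 -0; 1 -0.58 0.5 -0 -0 -0 -0; 1 -0.58 0.49 -0 -0 -0 -0; 1 -0.58 0.49 -0 -0 -0 -0; 1 -0.58 0.5 -0 -0 -0 -0; 1 -0.58 0.49 -0 -0 -0 -0; 1 -0.58 0.49 -0 -0 -0 -0; 1 -0.58 0.5 -0 -0 -0 -0; 1 -0.58 0.49 -0 -0 -0 -0
[ 0.6273892  -0.13624765  0.34490447] 0.0
```

carry_out(
  increments="1 0 0 -0.87 0 0 0; 1 0 0 -0.86 0 0 0; 1 -0.58 0.49 0 0 0 0; 1 -0.58 0.5 0 0 0 0; 1 -0.58 0.49 0 0 0 0; 1 -0.58 0.49 0 0 0 0; 1 -0.58 0.5 0 0 0 0; 1 -0.58 0.49 0 0 0 0; 1 -0.58 0.49 0 0 0 0; 1 -0.58 0.5 0 0 0 0; 1 -0.58 0.49 0 0 0 0; 1 0 0 0 0 0 0",
)

```text
time: 10.45
tool_pos: [0.6274, -0.1392, 0.3415]
ee_rot: [0.0, 0.819, 0.574, -0.002]
ft_force: [0.2, -0.2, -0.5]
grip_width: 0.0852
grip_force: 0.0
```

Run:
```python
from p import *
print(pose0()[0],status.get_state()["grip_width"],status.get_state()["q"])
f=viewer.grab_frame("scene")
a=f["color"][170:350,160:400]
cv2.imwrite("pics/s7.png",cv2.resize(a,(800,600))[:,:,::-1])
plan(line(press(50,0,266),down(),8),1)
```

```text
[ 0.62743025 -0.13916285  0.34145868] 0.08521330341498838 [-0.41828578  0.34989563  0.78087904  1.32860167 -0.24099641  1.56139399
 -0.01366344]
1 0 -0 0.32 -0 0 0; 1 0.01 -0 0.31 -0 0 0.001; 1 0 -0 0.32 -0.001 0.001 0; 1 0.01 -0.01 0.31 0 -0 0.001; 1 0 0 0.32 -0 0 0; 1 0.01 0 0.31 -0 0 0.001; 1 0 -0 0.32 -0.001 0 0; 1 0.01 -0 0.31 0 0.001 0.001
[ 0.62751708 -0.13607399  0.26609343] 0.001
```

View pics/s7.png

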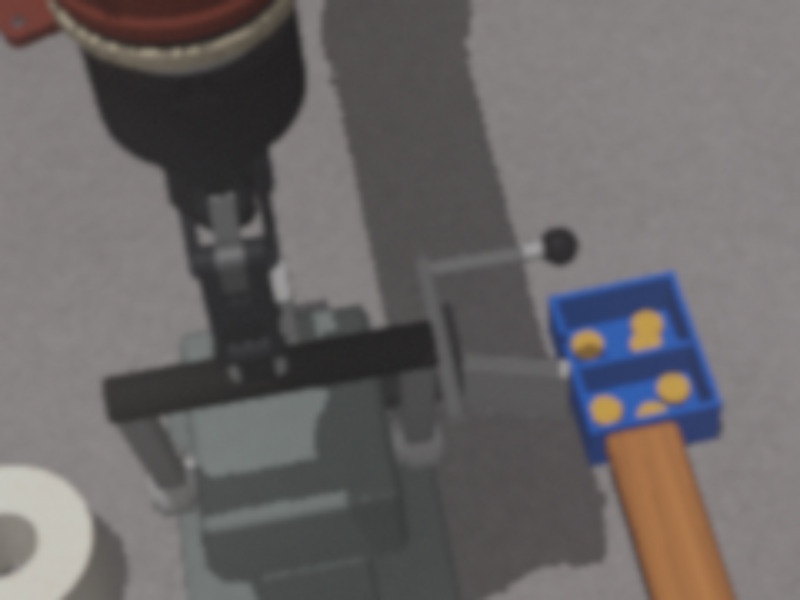

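The gripper is open over the middle of the bar (crop about 260,365) and the catch is level and out. I'll descend while watching the force.

carry_out(
  increments="1 0 0 0.32 0 0 0; 1 0.01 0 0.31 0 0 0; 1 0 0 0.32 0 0 0; 1 0.01 0 0.31 0 0 0; 1 0 0 0.32 0 0 0; 1 0.01 0 0.31 0 0 0; 1 0 0 0.32 0 0 0; 1 0.01 0 0.31 0 0 0; 1 0 0 0 0 0 0",
)

```text
time: 11.4
tool_pos: [0.6279, -0.1341, 0.2659]
ee_rot: [-0.001, 0.817, 0.576, -0.001]
ft_force: [0.4, 0.1, -1.1]
grip_width: 0.0852
grip_force: 0.0
```

carry_out(
  increments="0 0 0 0 0 0 0; -0.3 0 0 0 0 0 0; -1 0 0 0 0 0 0; -1 0 0 0 0 0 0; -1 0 0 0 0 0 0; -1 0 0 0 0 0 0; -1 0 0 0 0 0 0",
  grip_force=40,
)

```text
time: 12.1
tool_pos: [0.6286, -0.1345, 0.268]
ee_rot: [0.0, 0.817, 0.576, 0.0]
ft_force: [0.7, -0.4, 3.2]
grip_width: 0.0207
grip_force: 39.1
```

Run:
```python
from p import *
p,R=pose0(); a=np.linspace(0,1.1,21)[1:]
def bar(a): return press(170*np.sin(.3-a),0,120+170*np.cos(.3-a))
off=R.inv().apply(p-bar(0)); print(off)
path=[]
for x in a:
    Q=Ro.from_rotvec(-.5*x/1.1*np.array([-np.sin(YAW),np.cos(YAW),0]))*R
    path.append((bar(x)+Q.apply(off),Q))
s=plan(path[:10],-1); plan(path[10:],-1,s)
```

```text
[0.00194455 0.00040355 0.01444269]
-1 0 -0.29 -0.08 -0.025 -0 -0; -1 0 -0.29 -0.08 -0.025 -0 -0; -1 0.01 -0.29 -0.07 -0.025 -0.001 -0; -1 -0 -0.3 -0.05 -0.025 0 -0; -1 0 -0.29 -0.05 -0.025 0 -0; -1 0 -0.3 -0.04 -0.025 -0 -0; -1 0 -0.3 -0.03 -0.025 -0 -0; -1 0.01 -0.3 -0.02 -0.025 -0 -0; -1 -0 -0.29 -0.01 -0.025 -0.001 -0; -1 0 -0.3 -0 -0.025 0 -0
[ 0.54541489 -0.10417327  0.27077782] 0.025
-1 0 -0.3 0.01 -0.025 0 -0; -1 0 -0.3 0.01 -0.025 -0 -0; -1 0.01 -0.3 0.03 -0.025 -0 -0; -1 -0 -0.3 0.03 -0.025 -0 -0; -1 0 -0.3 0.05 -0.025 -0.001 -0; -1 0 -0.29 0.05 -0.025 0 -0; -1 0.01 -0.29 0.07 -0.025 0 -0; -1 -0 -0.29 0.07 -0.025 -0 -0; -1 -0 -0.29 0.08 -0.025 -0 -0; -1 0 -0.29 0.09 -0.025 -0 -0
[ 0.4732685  -0.07784922  0.22599296] 0.025
```

carry_out(
  increments="-1 0 -0.29 -0.08 -0.025 0 0; -1 0 -0.29 -0.08 -0.025 0 0; -1 0 -0.29 -0.07 -0.025 0 0; -1 0 -0.3 -0.05 -0.025 0 0; -1 0 -0.29 -0.05 -0.025 0 0",
  grip_force=60,
)

```text
time: 12.6
tool_pos: [0.5888, -0.1201, 0.2768]
ee_rot: [0.054, 0.816, 0.575, 0.038]
ft_force: [7.7, -2.6, 3.2]
grip_width: 0.0201
grip_force: 59.0
```

carry_out(
  increments="-1 0 -0.3 -0.04 -0.025 0 0; -1 0 -0.3 -0.03 -0.025 0 0; -1 0.01 -0.3 -0.02 -0.025 0 0; -1 0 -0.29 -0.01 -0.025 0 0; -1 0 -0.3 0 -0.025 0 0; -1 0 -0.3 0.01 -0.025 0 0; -1 0 -0.3 0.01 -0.025 0 0",
)

```text
time: 13.3
tool_pos: [0.5326, -0.0996, 0.2699]
ee_rot: [0.126, 0.808, 0.569, 0.091]
ft_force: [-1.0, -3.3, 22.8]
grip_width: 0.0201
grip_force: 58.9
```

carry_out(
  increments="-1 0.01 -0.3 -0.07 -0.025 0 0; -1 0 -0.3 0.03 -0.025 0 0; -1 0 -0.3 0.05 -0.025 0 0; -1 0 -0.29 0.05 -0.025 0 0; -1 0.01 -0.29 0.07 -0.025 0 0",
)

```text
time: 13.8
tool_pos: [0.4941, -0.0855, 0.2508]
ee_rot: [0.176, 0.798, 0.562, 0.125]
ft_force: [-1.6, -6.3, 20.0]
grip_width: 0.0197
grip_force: 62.2
```

Run:
```python
from p import *
p,R=pose0();b=p-R.apply([.00194,.0004,.01444]); b=Ro.from_rotvec([0,0,-YAW]).apply(b-PO)*1000
print(b,"a",.3-np.arctan2(b[0],b[2]-120),np.hypot(b[0],b[2]-120)); print(status.get_state()["q"])
```

```text
[-9.89558982e+01 -1.47951541e-01  2.63745101e+02] a 0.902906588090653 174.5133914996842
[-0.57537116 -0.3645998   0.43346173  2.14573114  0.42108207  0.96991417
 -0.65895608]
```

Joint 2 is close to its range limit because of the tilt, so I'll straighten the tool over the rest of the pull.

Run:
```python
from p import *
p,R=pose0(); off=np.array([.00194,.0004,.01444]); ax=np.array([-np.sin(YAW),np.cos(YAW),0])
path=[]
for t in np.arange(1,11)/10:
    x=.903+(1.1-.903)*max(0,(t-.3)/.7); r=174.5-2*t; Q=Ro.from_rotvec(.42*t*ax)*R
    path.append((press(r*np.sin(.3-x),0,120+r*np.cos(.3-x))+Q.apply(off),Q))
plan(path,-1)
```

```text
-1 0 -0.02 0.01 0.042 0 0; -1 0.01 -0.02 0 0.042 0 0; -1 -0 -0.02 0.01 0.042 0.001 0.001; -1 -0 -0.17 0.06 0.042 -0 -0; -1 -0 -0.17 0.06 0.042 0 0; -1 -0 -0.16 0.08 0.042 0 0; -1 -0 -0.16 0.09 0.042 0 0.001; -1 -0 -0.15 0.09 0.042 0.001 -0; -1 -0 -0.15 0.11 0.042 -0 0; -1 -0 -0.13 0.11 0.042 0 0
[ 0.46556343 -0.07483671  0.22574599] 0.042
```

carry_out(
  increments="-1 0 -0.02 0.01 0.042 0 0; -1 0.01 -0.02 0 0.042 0 0; -1 0 -0.02 0.01 0.042 0 0; -1 0 -0.17 0.06 0.042 0 0; -1 0 -0.17 0.06 0.042 0 0",
)

```text
time: 14.3
tool_pos: [0.4848, -0.0817, 0.2419]
ee_rot: [0.09, 0.813, 0.572, 0.065]
ft_force: [13.6, -3.0, -0.2]
grip_width: 0.0202
grip_force: 63.9
```

carry_out(
  increments="-1 0 -0.16 0.08 0.042 0 0; -1 0 -0.16 0.09 0.042 0 0; -1 0 -0.15 0.09 0.042 0 0; -1 0 -0.15 0.11 0.042 0 0; -1 0 -0.13 0.11 0.042 0 0; -1 0 0 0 0 0 0",
)

```text
time: 14.9
tool_pos: [0.4669, -0.0745, 0.2251]
ee_rot: [0.005, 0.818, 0.576, 0.005]
ft_force: [5.8, -0.6, 18.1]
grip_width: 0.0197
grip_force: 67.8
```

Run:
```python
from p import *
p,R=pose0();b=p-R.apply([.00194,.0004,.01444]); b=Ro.from_rotvec([0,0,-YAW]).apply(b-PO)*1000
print(b,"a",.3-np.arctan2(b[0],b[2]-120),np.hypot(b[0],b[2]-120)); print(status.get_state()["q"])
```

```text
[-122.48993872    0.84544529  239.5407139 ] a 1.0975828962955791 171.154221003409
[-0.63881102 -0.08411853  0.67620064  1.92513905  0.05634264  1.26898507
 -0.32401939]
```

carry_out(
  increments="-1 0 -0.07 0.07 0 0 0; -1 0 0 0 0 0 0; -1 0 0 0 0 0 0",
)

```text
time: 15.2
tool_pos: [0.4666, -0.0744, 0.2247]
ee_rot: [0.007, 0.818, 0.576, 0.008]
ft_force: [10.6, -4.0, 25.1]
grip_width: 0.0195
grip_force: 68.6
```

carry_out(
  increments="-1 0 -0.07 0.07 0 0 0; -1 0 0 0 0 0 0; -1 0 0 0 0 0 0",
)

```text
time: 15.5
tool_pos: [0.4663, -0.0742, 0.2242]
ee_rot: [0.008, 0.818, 0.576, 0.009]
ft_force: [11.3, -6.0, 34.1]
grip_width: 0.0199
grip_force: 69.6
```

The force rises while the bar barely moves, so the lever is on its stop. One last look.

Run:
```python
from p import *
f=viewer.grab_frame("scene")
cv2.imwrite("pics/s8.png",cv2.resize(f["color"][170:380,120:400],(800,600))[:,:,::-1])
for s in(-57,57): print(proj(f,press(170*np.sin(-.8),s,120+170*np.cos(.8))))
s=status.get_state();print(s["time"],s["tool_pos"],s["ft_force"])
```

```text
[197.31296638 216.61955081]
[263.84204969 205.80826755]
15.55 [ 0.46625732 -0.07423589  0.22420917] [12.01696333 -5.84067723 35.2609315 ]
```

View pics/s8.png

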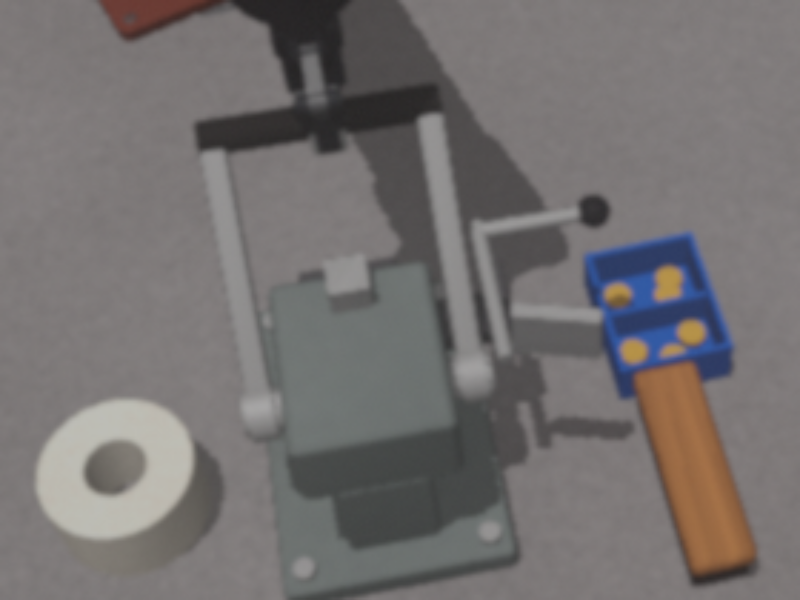

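The bar at crop (200,135)–(437,98) matches its predicted place at 1.1 rad and is held by the gripper. The catch is level and outward, and the bystanders look untouched. Handing in.

```bash
python3 -c "
from plant import ctrl
print(ctrl.finish_job())"
```

```text
the job is handed in; nothing more can be done
None
```

I flipped the catch out to its stop, then pulled the lever to its front stop, where the gripper still holds it; the label roll, brush and tray look undisturbed, and I handed the job in at about 15.6 s (no verdict was returned).

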